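# Index a sample jar under the lid-height gauge and check it

### The job

Check the lid height of the yellow-lidded jar: turn the indexing table, pushing the handle arms on its hub, until that jar has clicked into place under the raised gauge leaf; then flip the leaf (its lever has a red ball) fully down onto its stop over the lid, and fully up again. Leave the jar standing there with the table resting in its detent; do not touch the containers themselves, and leave the other things on the bench where they are.

Things in the scene. Friction and masses are not known exactly. Their poses are not given: they have to be found in the camera images.
- indexer: Fixed indexing unit, base plate 290 x 340 mm. Origin: on the bench at the table's vertical axis, z up; gauge on its +y side. Table 256 mm across, top 28 mm up, six white nest collars (inside 67 mm, 12 mm high) centred 90 mm from the axis, at 30, 90, ... 330 degrees from +x towards +y when in a detent. Hub 41 mm across, 187 mm high.
- turntable (a joint): Turn of the table, rad, 0 at the start, grows anticlockwise from above; free both ways. Detents every 60 degrees (1.047 rad): a sprung roller drops into rim notches. Within 0.1 rad of one the table pulls itself in and stays; leaving one takes up to 0.4 N m (7 N pushed 55 mm from the axis); between them it turns easily and stays where left.
- knob_a (a point): Centre of the black ball knob (24 mm) of one of the table's three handle arms: level 10 mm rods from hub to knob, 120 degrees apart, axis 172 mm above the bench, knob centre 76 mm from the table axis, all above the containers (tops at most 144 mm up). Push one sideways with a fingertip beside the bare rod, 21 to 64 mm from the table axis.
- knob_b (a point): The same point of the second handle arm.
- knob_c (a point): The same point of the third handle arm.
- detent_arm (a joint): Sprung detent arm on the base plate at the table's rim, rad: 0 when its roller sits in a notch, about 0.11 when it rides on the rim between notches, in between when the table is not quite in the detent.
- gauge_station (a point): Point on the table's top level under the gauge leaf, 90 mm from the table's axis towards the indexer's +y: the checked jar's underside centre must come here.
- gauge_leaf (a joint): Brass gauge leaf, rad: 0 = level, down on its stop, foot 3 mm above the jar's lid (no touch needed); 1.4 = fully up; starts up. Hinge level, parallel to the indexer's x, 140 mm from the table axis on +y, 152 mm above the bench. Leaf 20 mm wide, 74 mm long, points to the table axis when down; up, its end is 225 mm above the bench. Stays where left (0.06 N m friction).
- lever_ball (a point): Centre of the red 22 mm ball on the leaf's lever (8 mm rod, rigid with the leaf, 75 mm from the hinge, 50 degrees above the leaf). Leaf up: ball 188 mm from the table axis; leaf down: 92 mm; 209 mm above the bench at both, 227 mm midway. Push the ball level towards the table axis to lower the leaf, away from it to raise it; about 1 N moves it.
- yellow_jar: The jar to check: clear jar with pale yellow contents and a ribbed yellow lid, 61 mm across, 116 mm tall; origin at the centre of its underside, z up its axis. It starts loose in a nest 60 degrees clockwise, or 60 or 120 degrees anticlockwise, of the gauge station.
- blue_bottle: Clear bottle with a blue cap, 58 mm across, 116 mm tall, loose in another nest; origin at the centre of its underside.
- stoppered_flask: Conical flask with a white stopper, 64 mm across, 106 mm tall, loose in another nest; origin at the centre of its underside.
- dropping_bottle: White dropping bottle with a red cap, 49 mm across, 138 mm tall, at the right edge; bystander. Origin at the centre of its underside.
- timer: White clockwork timer with a red knob, 47 x 66 x 66 mm, at the right edge; bystander. Origin at the centre of its underside.
- pipette_bulb: Red rubber pipette filler, 107 mm long, 42 mm thick, lying at the left; bystander. Origin at the centre of its underside.

How it is judged (in metres and radians):
On the way, in this order (a step that is already met when the one before it is completed fails the run):
1. the yellow-lidded jar stands at the gauge station with the table at rest in its detent and the leaf still up (horizontal distance between yellow_jar and gauge_station below 0.008 m and value of joint detent_arm between -0.025 and 0.025 rad and velocity of joint turntable between -0.05 and 0.05 rad/s and value of joint gauge_leaf above 1.1 rad), for 0.2 s.
2. the gauge leaf is fully down on its stop over the jar (horizontal distance between yellow_jar and gauge_station below 0.008 m and value of joint gauge_leaf below 0.06 rad), for 0.2 s.
At the end, for the whole second after the job is handed in: Yellow-lidded jar at rest within 8 mm of the gauge station, table at rest with the detent roller in a notch (arm within 0.025 rad of 0), leaf up (over 1.25 rad) after being down (under 0.06 rad) over the jar, all three containers upright (within 0.1 rad) in nests (horizontal distance between yellow_jar and gauge_station below 0.008 m and value of joint detent_arm between -0.025 and 0.025 rad and velocity of joint turntable between -0.05 and 0.05 rad/s and value of joint gauge_leaf above 1.25 rad and angle between each of yellow_jar, blue_bottle, stoppered_flask's own z axis and vertical below 0.1 rad and z of yellow_jar in the frame of indexer between 0.023 and 0.033 m and z of blue_bottle in the frame of indexer between 0.023 and 0.033 m and z of stoppered_flask in the frame of indexer between 0.023 and 0.033 m and linear speed of yellow_jar below 0.02 m/s); the robot touches nothing.
It fails at once if the robot pushes one of the containers (over 1 N) (contact force between any of the fingers, the arm and yellow_jar above 1 N or contact force between any of the fingers, the arm and blue_bottle above 1 N or contact force between any of the fingers, the arm and stoppered_flask above 1 N).
It fails at once if a container tips over 0.35 rad (angle between any of yellow_jar, blue_bottle, stoppered_flask's own z axis and vertical above 0.35 rad).
It fails at once if another thing on the bench is moved more than 30 mm (distance of any of dropping_bottle, timer, pipette_bulb from where it was at the start of the episode above 0.03 m).
It also fails if it takes over 48 s, if anything falls off the work surface, if the arm or the gripper's body presses on something with over 40 N, if the wrist force passes 120 N, or if a joint passes its speed limit or range.

### The arm

A 7-joint arm with a two-finger parallel gripper is mounted at the origin on a cart in front of the work surface, level with it; the furniture and walls round the work are solid. World frame = base frame: x ahead of the robot, y to its left, z up, the work surface at z = 0. Lengths are in m, angles in degrees, forces in N, time in s.
With the tool pointing down it reaches from about 0.4 to 0.85 m from the base axis. Payload 10.4 kg.
Tool frame: the origin (TCP) lies on the centre line of the jaws, within the pads' length; the fingertips stand 17 mm ahead of it and the grasp point (between the pads) lies 2 mm behind it; z points along the fingers, y is the line along which they close (so a half turn about z gives the same grasp; the last joint's range is limited). The gripper opens to 87 mm and grips with 3 to 60 N. Pads are 19 mm wide; open, the fingers measure 117 mm over their backs; the gripper's body (75 mm by 190 mm) begins 51 mm behind the grasp point.
Start: joints at [-70.68, 19.034, -3.707, 83.658, 1.238, 77.344, -5.071], TCP at [0.22, 0.585, 0.24] pointing down, gripper open.
Joint ranges: [-148.97, 148.97], [-28.65, 121.19], [-84.17, 76.75], [9.2, 138.47], [-72.65, 252.65], [3.7, 117.97], [-149.18, 149.18]. Speed limits (degrees/s): [127.2, 127.2, 159.86, 159.86, 180, 180, 180].

### API

Orientations are given as a 3x3 rotation matrix whose columns are the frame's x, y, z axes.
In Python, from station import bot gives the robot as it stands.
- The arm moves only by the tool carry_out, never from a script. Its argument "increments" is one flat list of numbers, 5 for each row, row after row: the opening, from 0 (shut) to 1 (fully open), then the shift along the tool's x, y, z in m, then the turn about the tool's z in degrees. A call has 1 to 20 rows; each row shifts and turns the commanded pose from where the row before left it, along the tool's axes as they then stand; what a row does not reach is not made up. A row lasts 1/12 s, in which the tool goes at most 41.7 mm and 7.16 degrees, less where a joint would pass 70% of its speed; a pose out of reach is approached as far as the arm can. A call with a gripper value outside its range is refused whole. The fingers move at their own pace and stop on an object; "squeeze" is the grip in N (left out, the last holds). Time passes only in rows, so rows that do not move let the fingers close. It gives the time, the measured TCP pose, the force, the opening and the grip force at its end, in the units of the state.
- bot.get_obs(): the state, without advancing time (a new reading comes with each control period).
- bot.camera(name): name is "scene" or "top"; returns a dict with "color" (384x512x3 uint8, red, green, blue), "fx", "fy", "cx", "cy" (pixels), "extrinsics" (4x4, takes a point from camera to world coordinates). Camera axes: x right, y down, z forward; pixel columns grow to the right and rows downward; lengths in m; the calibration is good to about 2 mm. A picture is of the moment at which its call begins. There is no depth.
- bot.hand_in(): hands the job in; it is judged then, once.
The state is a dict: "time": time; "joints": joint angles; "dq": joint speeds; "joint_torque": joint torques, N m; "position": TCP position; "tool_rot": TCP orientation; "contact_force": force on the tool from outside, world axes, zero at the start; "torque": the same for the moment, N m; "opening": finger opening in m; "grip_force": force on a finger pad.
Only numpy, scipy, OpenCV 4.12 (cv2) and the standard library are available. Lean on these libraries where they do the work, as an engineer would, in place of code of your own. Each camera call takes 0.05 s, during which the arm holds its last target. There are 200 camera calls.

## Working session

There is one attempt and no reset: what is moved stays moved. The work goes in short steps, Python scripts to look and compute and a tool call to move; the robot and the scene stay as the last step left them, time stands still between calls to the robot, and variables do not carry over. Pictures are saved under pics/ and viewed, at most 10 in all, crops included, and the job is handed in when it is done.

Besides the shell and the picture viewer there is one more tool, called after "Request:" as name(argument=value, ...), one argument or row to a line, values as JSON. carry_out: Moves the arm, as the interface text tells. Its arguments: {"type":"object","properties":{"increments":{"type":"array"},"squeeze":{"type":"number"}},"required":["increments"]}

```bash
ls; mkdir -p pics; python3 - <<'E'
from station import bot
import cv2, numpy as np
o=bot.get_obs(); print({k:np.round(o[k],3).tolist() for k in ('time','position','tool_rot','opening')})
for n in('scene','top'):
    c=bot.camera(n); cv2.imwrite(f'pics/{n}0.png',c['color'][:,:,::-1]); print(n,c['fx'],c['cx'],c['cy'],np.round(c['extrinsics'],3).tolist())
E
```

```text
pics
{'time': 0.0, 'position': [0.22, 0.585, 0.239], 'tool_rot': [[-0.936, 0.352, -0.0], [0.352, 0.936, -0.001], [-0.0, -0.001, -1.0]], 'opening': 0.087}
scene 354.1733454352713 259.1198483957538 191.16103318913025 [[0.811, -0.437, 0.388, 0.136], [-0.584, -0.594, 0.553, -0.659], [-0.012, -0.676, -0.737, 0.93], [0.0, 0.0, 0.0, 1.0]]
top 362.23476867636003 262.8836411526512 193.5839675312069 [[0.014, -0.988, 0.153, 0.333], [-1.0, -0.011, 0.022, -0.063], [-0.02, -0.153, -0.988, 1.329], [0.0, 0.0, 0.0, 1.0]]
```

View pics/scene0.png

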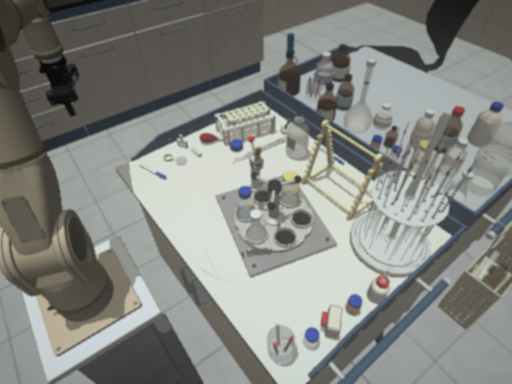

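View pics/top0.png

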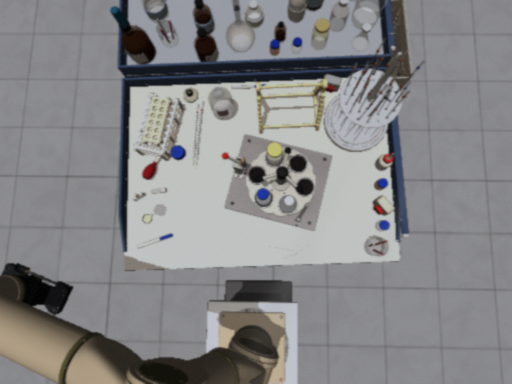

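The scene picture shows the indexer around (275,215) with the gauge near (255,160). The top picture shows it at (280,180), with the red lever ball at (225,156) and the yellow lid at (274,153). I'll zoom in on both.

```bash
python3 - <<'E'
import cv2, numpy as np
a=cv2.imread('pics/top0.png')[130:235,205:340]; b=cv2.imread('pics/scene0.png')[130:275,205:340]
a=cv2.resize(a,None,fx=5.9,fy=5.9,interpolation=cv2.INTER_CUBIC)[:600]; b=cv2.resize(b,None,fx=4.1,fy=4.1,interpolation=cv2.INTER_CUBIC)
cv2.imwrite('pics/top0c.png',a); cv2.imwrite('pics/sc0c.png',b); print(a.shape,b.shape)
E
```

```text
(600, 796, 3) (594, 554, 3)
```

View pics/top0c.png

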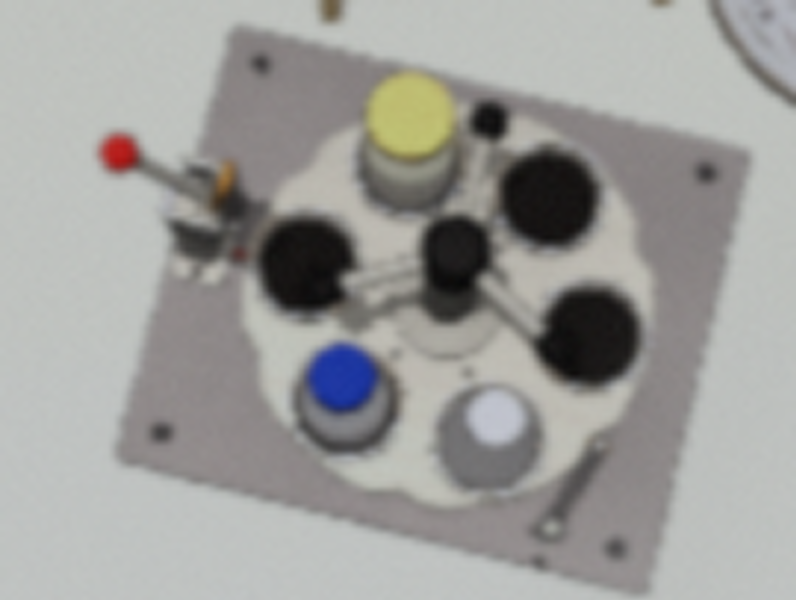

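View pics/sc0c.png

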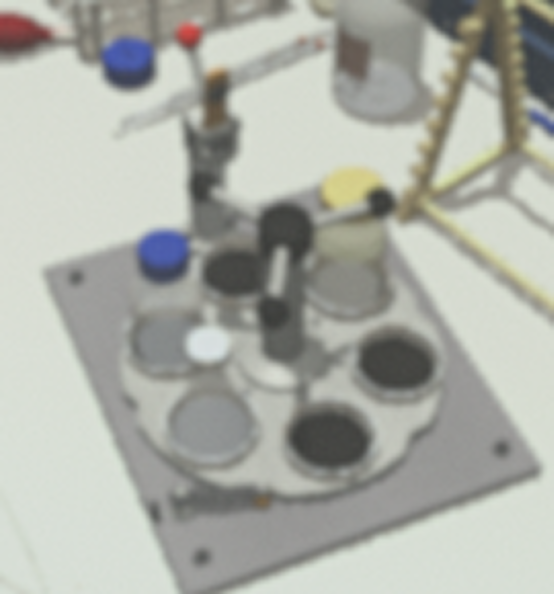

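The top crop shows the raised leaf and red ball on the left at (120,153). The yellow lid at (410,115) is one nest clockwise of the gauge, so the table needs +60° (anticlockwise). The knobs are near (490,120), (330,285) and (555,350), and the hub top is at (455,245). Next I'll measure these points.

```bash
cat > h.py <<'E'
import cv2, numpy as np
from station import bot
def ray(c,u,v):
    E=np.array(c['extrinsics']); d=E[:3,:3]@np.array([(u-c['cx'])/c['fx'],(v-c['cy'])/c['fy'],1]); return E[:3,3],d
def onz(c,u,v,z):
    p,d=ray(c,u,v); return p+d*(z-p[2])/d[2]
def tri(r1,r2):
    (p,d),(q,e)=r1,r2; s=np.linalg.lstsq(np.c_[d,-e],q-p,rcond=None)[0]; a=p+s[0]*d; b=q+s[1]*e; return (a+b)/2,np.linalg.norm(a-b)
def blobs(c,lo,hi,box,amin=4):
    x0,y0,x1,y1=box; hsv=cv2.cvtColor(c['color'],cv2.COLOR_RGB2HSV)[y0:y1,x0:x1]
    n,l,s,ce=cv2.connectedComponentsWithStats(cv2.inRange(hsv,lo,hi))
    return [(ce[i]+[x0,y0],s[i]) for i in range(1,n) if s[i][4]>=amin]
E
python3 - <<'E'
from h import *
t=bot.camera('top'); s=bot.camera('scene')
red=[((0,120,90),(8,255,255)),((172,120,90),(180,255,255))]
for nm,c,b in(('top',t,(215,145,235,165)),('scene',s,(245,130,257,145))):
    for lo,hi in red: print(nm,'red',[(x[0].round(1).tolist(),x[1][2:].tolist()) for x in blobs(c,lo,hi,b,3)])
for nm,c,b in(('top',t,(265,140,290,165)),('scene',s,(275,165,302,185))):
    print(nm,'yel',[(x[0].round(1).tolist(),x[1][2:].tolist()) for x in blobs(c,(20,60,120),(35,255,255),b)])
for nm,c,b in(('top',t,(205,130,340,235)),('scene',s,(215,170,340,275))):
    print(nm,'blk',[(x[0].round(1).tolist(),x[1][2:].tolist()) for x in blobs(c,(0,0,0),(180,255,55),b,8)])
# plate corners (top crop px) on z~.01
for u,v in((235,28),(750,155),(645,592),(118,458)): print('plate',onz(t,205+u/5.9,130+v/5.9,.01)[:2].round(4))
print('hub',onz(t,205+455/5.9,130+245/5.9,.187).round(4),onz(s,205+286/4.1,130+232/4.1,.187).round(4))
for u,v in((490,120),(318,284),(558,350)): print('knob',onz(t,205+u/5.9,130+v/5.9,.172).round(4))
for u,v in((380,203),(274,313),(203,186)): print('knob s',onz(s,205+u/4.1,130+v/4.1,.172).round(4))
print('ball',onz(t,205+119/5.9,130+153/5.9,.209).round(4),onz(s,205+189/4.1,130+36/4.1,.209).round(4))
print('yel',onz(t,205+411/5.9,130+115/5.9,.144).round(4),onz(s,205+352/4.1,130+188/4.1,.144).round(4))
E
```

```text
top red [([224.9, 155.5], [6, 6, 27])]
top red []
scene red [([250.6, 137.9], [5, 5, 17])]
scene red []
top yel [([274.0, 149.3], [15, 15, 185])]
scene yel [([289.5, 175.1], [15, 10, 100])]
top blk [([287.4, 150.0], [6, 5, 23]), ([297.4, 163.1], [16, 15, 189]), ([243.9, 164.6], [4, 4, 12]), ([281.5, 174.4], [11, 17, 139]), ([256.2, 174.5], [16, 15, 178]), ([304.3, 186.8], [17, 16, 192])]
scene blk []
plate [0.7613 0.0378]
plate [ 0.6805 -0.29  ]
plate [ 0.4043 -0.2218]
plate [0.483  0.1046]
hub [ 0.5819 -0.0985  0.187 ] [ 0.5737 -0.1135  0.187 ]
knob [ 0.6565 -0.118   0.172 ]
knob [ 0.5624 -0.0236  0.172 ]
knob [ 0.5269 -0.1557  0.172 ]
knob s [ 0.6553 -0.1201  0.172 ]
knob s [ 0.53   -0.1577  0.172 ]
knob s [ 0.5616 -0.0292  0.172 ]
ball [0.626  0.0839 0.209 ] [0.6275 0.0815 0.209 ]
yel [ 0.6669 -0.0742  0.144 ] [ 0.6676 -0.0752  0.144 ]
```

Measured results:
- **Axis:** about (0.582, −0.0995), with the frame yawed about −14°. The ball distance of 0.188 and the jar distance of 0.089 both fit the given values.
- **Arms:** at 0/120/240° in the indexer frame.
- **Plan:** push the arm at 240°, which is away from the gauge, through +60°.

I'll square the tool up and travel to it with the gripper shut.

Request:
carry_out(
  increments=[0, 0, 0, -0.015, -6.9, 0, 0, 0, -0.015, -6.9, 0, 0, 0, -0.015, -6.8, 0, -0.015, -0.035, 0, 0, 0, -0.015, -0.035, 0, 0, 0, -0.015, -0.035, 0, 0, 0, -0.015, -0.035, 0, 0, 0, -0.015, -0.035, 0, 0, 0, -0.015, -0.035, 0, 0, 0, -0.015, -0.035, 0, 0, 0, -0.015, -0.035, 0, 0, 0, -0.015, -0.035, 0, 0, 0, -0.015, -0.035, 0, 0, 0, -0.015, -0.035, 0, 0, 0, -0.015, -0.035, 0, 0, 0, -0.015, -0.035, 0, 0, 0, -0.015, -0.035, 0, 0, 0, -0.015, -0.035, 0, 0, 0, -0.015, -0.035, 0, 0, 0, 0, 0, 0, 0],
  squeeze=10,
)

```text
time: 1.87
position: [0.4615, 0.0176, 0.2848]
tool_rot: [[-1.0, 0.009, 0.001], [0.009, 1.0, -0.001], [-0.001, -0.001, -1.0]]
contact_force: [0.3, -1.3, 0.3]
opening: 0.0007
grip_force: 0.0
```

Request:
carry_out(
  increments=[0, -0.015, -0.032, 0, 0, 0, -0.015, -0.032, 0, 0, 0, -0.015, -0.032, 0, 0, 0, -0.015, -0.032, 0, 0, 0, 0, 0, 0, 0, 0, 0, 0, 0.03, 0, 0, 0, 0, 0.03, 0, 0, 0, 0, 0.03, 0, 0, 0, 0, 0.018, 0, 0, 0, 0, 0, 0, 0, 0, 0, 0, 0],
)

```text
time: 2.78
position: [0.5195, -0.103, 0.1764]
tool_rot: [[-1.0, 0.0, -0.001], [0.0, 1.0, -0.0], [0.001, -0.0, -1.0]]
contact_force: [-0.3, -0.2, 0.7]
opening: 0.0005
grip_force: 0.0
```

```bash
python3 - <<'E'
from h import *
ims=[]
for n,(u,v),w in(('top',(205,120),(140,120)),('scene',(205,120),(140,150))):
    c=bot.camera(n); k=c['color'][v:v+w[1],u:u+w[0],::-1]; ims.append(cv2.resize(k,(400,int(400*w[1]/w[0])),interpolation=cv2.INTER_CUBIC)[:340])
h=min(i.shape[0] for i in ims); cv2.imwrite('pics/p1.png',np.hstack([i[:h] for i in ims])); print(bot.get_obs()['position'])
# push path: rel. rotation of rod -> finger centre
O=np.array([.582,-.0995]); prev=None
for a in range(-4,61,4):
    th=np.radians(226.3+a); u=np.array([np.cos(th),np.sin(th)]); n=np.array([-u[1],u[0]])
    p=O+.050*u-n*(.005+.0095*abs(n[0])+.015*abs(n[1])); d=None if prev is None else ((p-prev)*[-1,1]).round(4); print(a,p.round(4),d); prev=p
E
```

```text
[ 0.52065532 -0.10322975  0.17804778]
-4 [ 0.5299 -0.1165] None
0 [ 0.5314 -0.1203] [-0.0015 -0.0038]
4 [ 0.5332 -0.124 ] [-0.0018 -0.0037]
8 [ 0.5354 -0.1276] [-0.0022 -0.0036]
12 [ 0.5379 -0.131 ] [-0.0025 -0.0034]
16 [ 0.5407 -0.1343] [-0.0028 -0.0033]
20 [ 0.5438 -0.1374] [-0.0031 -0.0031]
24 [ 0.5473 -0.1402] [-0.0034 -0.0028]
28 [ 0.5509 -0.1427] [-0.0037 -0.0025]
32 [ 0.5549 -0.1449] [-0.0039 -0.0022]
36 [ 0.559  -0.1468] [-0.0041 -0.0019]
40 [ 0.5634 -0.1484] [-0.0043 -0.0016]
44 [ 0.5677 -0.1496] [-0.0043 -0.0012]
48 [ 0.5702 -0.1505] [-0.0025 -0.001 ]
52 [ 0.5728 -0.1514] [-0.0026 -0.0008]
56 [ 0.5756 -0.1521] [-0.0027 -0.0007]
60 [ 0.5784 -0.1526] [-0.0029 -0.0006]
```

View pics/p1.png

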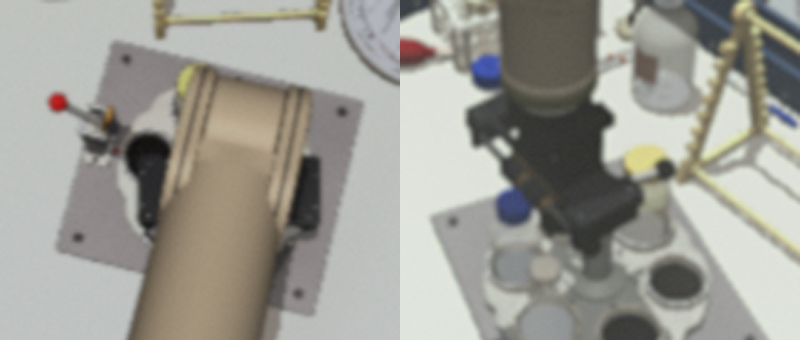

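The gripper is over the hub side of the table, with the shut fingers between the arms and clear of the containers (scene pane, about (595,235)). Now the approach and the first part of the push.

Request:
carry_out(
  increments=[0, -0.004, -0.006, 0, 0, 0, -0.004, -0.006, 0, 0, 0, -0.0015, -0.0038, 0, 0, 0, -0.0018, -0.0037, 0, 0, 0, -0.0022, -0.0036, 0, 0, 0, -0.0025, -0.0034, 0, 0, 0, -0.0028, -0.0033, 0, 0, 0, -0.0031, -0.0031, 0, 0, 0, 0, 0, 0, 0],
)

```text
time: 3.63
position: [0.5421, -0.1355, 0.1764]
tool_rot: [[-1.0, -0.001, -0.001], [-0.001, 1.0, 0.001], [0.001, 0.001, -1.0]]
contact_force: [-0.7, 0.2, 0.9]
opening: 0.0004
grip_force: 0.3
```

The pose matches about 18° on the planned path and the force is small, so it should be past the detent. Continuing to about 56°.

Request:
carry_out(
  increments=[0, -0.0018, -0.0015, 0, 0, 0, -0.0034, -0.0028, 0, 0, 0, -0.0037, -0.0025, 0, 0, 0, -0.0039, -0.0022, 0, 0, 0, -0.0041, -0.0019, 0, 0, 0, -0.0043, -0.0016, 0, 0, 0, -0.0043, -0.0012, 0, 0, 0, -0.0025, -0.001, 0, 0, 0, -0.0026, -0.0008, 0, 0, 0, -0.0014, -0.0004, 0, 0, 0, -0.0014, -0.0004, 0, 0, 0, 0, 0, 0, 0, 0, 0, 0, 0, 0],
)

```text
time: 4.72
position: [0.5753, -0.1529, 0.1765]
tool_rot: [[-1.0, 0.001, 0.0], [0.001, 1.0, -0.001], [-0.0, -0.001, -1.0]]
contact_force: [0.2, 0.5, 0.1]
opening: 0.0007
grip_force: 0.0
```

```bash
python3 - <<'E'
from h import *
ims=[]
for n,(u,v),w in(('top',(205,120),(140,120)),('scene',(205,120),(140,150))):
    c=bot.camera(n); k=c['color'][v:v+w[1],u:u+w[0],::-1]; ims.append(cv2.resize(k,(400,int(400*w[1]/w[0])),interpolation=cv2.INTER_CUBIC))
h=min(i.shape[0] for i in ims); cv2.imwrite('pics/p2.png',np.hstack([i[:h] for i in ims])); o=bot.get_obs();print(o['position'],o['contact_force'])
E
```

```text
[ 0.5753892  -0.15280043  0.1767145 ] [ 1.17166558 -0.16486543  0.3142278 ]
```

View pics/p2.png

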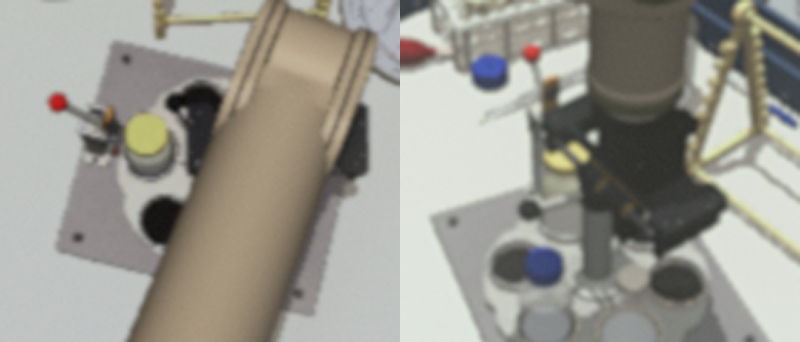

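The yellow lid is now in front of the gauge (top pane, (147,135)) and the contact force is near zero. I'll back off, lift clear, turn the tool +14° to line up with the gauge, and check the detent.

Request:
carry_out(
  increments=[0, 0.006, 0, 0, 0, 0, 0.006, 0, 0, 0, 0, 0, 0, -0.03, 0, 0, 0, 0, -0.04, 0, 0, 0, 0, -0.04, 7, 0, 0, 0, 0, 7, 0, 0.03, -0.02, 0, 0, 0, 0.03, -0.02, 0, 0, 0, 0.03, -0.02, 0, 0, 0, 0.03, -0.02, 0, 0, 0, 0, 0, 0, 0],
)

```text
time: 5.73
position: [0.4217, -0.2047, 0.2868]
tool_rot: [[-0.969, 0.249, 0.001], [0.249, 0.969, 0.003], [-0.001, 0.003, -1.0]]
contact_force: [1.3, -0.1, 0.4]
opening: 0.0005
grip_force: 0.0
```

```bash
python3 - <<'E'
from h import *
ims=[];cs={}
for n,(u,v),w in(('top',(205,120),(140,120)),('scene',(205,120),(140,150))):
    c=cs[n]=bot.camera(n); k=c['color'][v:v+w[1],u:u+w[0],::-1]; ims.append(cv2.resize(k,(400,int(400*w[1]/w[0])),interpolation=cv2.INTER_CUBIC))
h=min(i.shape[0] for i in ims); cv2.imwrite('pics/p3.png',np.hstack([i[:h] for i in ims])); o=bot.get_obs();print(o['position'],o['contact_force'],o['tool_rot'][:2])
for x in blobs(cs['top'],(20,60,120),(35,255,255),(225,140,290,185)): print(x, onz(cs['top'],*x[0],.144))
r1=blobs(cs['top'],(0,120,90),(8,255,255),(215,145,235,165)); r2=blobs(cs['scene'],(0,120,90),(8,255,255),(245,130,257,145),3)
print(tri(ray(cs['top'],*r1[0][0]),ray(cs['scene'],*r2[0][0])))
O=np.array([.582,-.0995]);print('expect',O+.09*np.array([.242,.97]),O+.188*np.array([.242,.97]))
E
```

```text
[ 0.42616417 -0.20141364  0.2869594 ] [1.00179954 0.91879355 0.26026272] [[-0.96986068  0.24364662  0.00256743]
 [ 0.24365249  0.96985989  0.00229376]]
(array([255.40314136, 168.03664921]), array([ 23,  21,  16,  15, 191], dtype=int32)) [ 0.602295   -0.01036549  0.144     ]Traceback (most recent call last):
  File "<stdin>", line 8, in <module>
IndexError: list index out of range
```

View pics/p3.png

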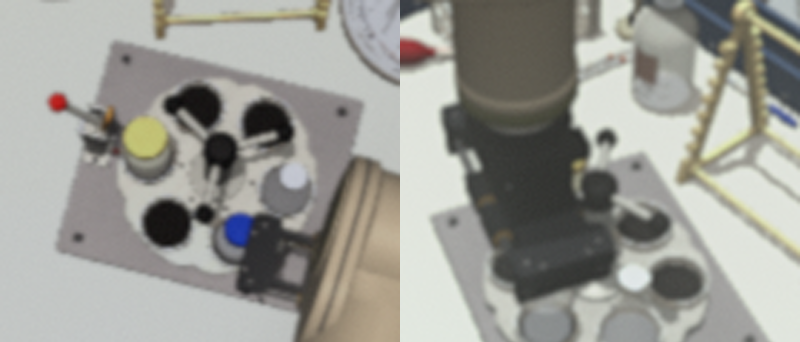

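The table has turned: the yellow lid is at the gauge (top pane, (147,137)), and the knobs are at (175,103), (285,133) and (204,214). I'll check the knob angles against the 60° multiples and locate the ball.

```bash
python3 - <<'E'
from h import *
c=bot.camera('top'); O=np.array([.582,-.0995])
B=[x[0] for x in blobs(c,(0,0,0),(180,255,70),(215,140,330,205),8)]
K=[]
for u,v in((266.2,156),(304.8,166.6),(276.4,194.9)):
    K.append(onz(c,u,v,.172)[:2]); d=K[-1]-O; print('knob',K[-1].round(4),np.linalg.norm(d).round(4),np.degrees(np.arctan2(d[1],d[0])).round(1))
print('mean',np.mean(K,0)); 
for x in B: print(x.round(1),onz(c,*x,.172).round(4))
b=onz(c,*blobs(c,(0,120,90),(8,255,255),(215,145,235,165))[0][0],.209); print('ball',b)
o=bot.get_obs(); R=np.array(o['tool_rot']); p=np.array(o['position']); y=np.array([.242,.97,0])
for t in(b+y*.042,): t[2]=.285; print('over far side',t,'tool shift',R.T@(t-p))
E
```

```text
knob [ 0.6367 -0.0464] 0.0763 44.2
knob [ 0.6023 -0.1728] 0.076 -74.5
knob [ 0.5079 -0.081 ] 0.0764 166.0
mean [ 0.58228807 -0.10004277]
[273.4 156.3] [ 0.6359 -0.0701  0.172 ]
[298.3 162.5] [ 0.6158 -0.1515  0.172 ]
[244.  164.5] [0.6074 0.0262 0.172 ]
[282.  173.7] [ 0.5779 -0.0985  0.172 ]
[238.3 170.4] [0.5874 0.0443 0.172 ]
[303.6 198.6] [ 0.4969 -0.1687  0.172 ]
[263.2 197.7] [ 0.4982 -0.0386  0.172 ]
[276.2 194.7] [ 0.5085 -0.0802  0.172 ]
ball [0.62749607 0.08480596 0.209     ]
over far side [0.63766007 0.12554596 0.285     ] tool shift [-0.12526555  0.36753322  0.00258959]
```

The mean turn is 59.9°, so the table is in its detent with the jar at the station. Moving over to the far side of the ball.

Request:
carry_out(
  increments=[0, -0.0125, 0.037, 0, 0, 0, -0.0125, 0.037, 0, 0, 0, -0.0125, 0.037, 0, 0, 0, -0.0125, 0.037, 0, 0, 0, -0.0125, 0.037, 0, 0, 0, -0.0125, 0.037, 0, 0, 0, -0.0125, 0.037, 0, 0, 0, -0.0125, 0.037, 0, 0, 0, -0.0125, 0.037, 0, 0, 0, -0.0125, 0.037, 0, 0, 0, 0, 0, 0, 0, 0, 0, 0, 0, 0],
)

```text
time: 6.88
position: [0.6386, 0.1318, 0.2838]
tool_rot: [[-0.972, 0.237, -0.003], [0.237, 0.972, -0.002], [0.003, -0.002, -1.0]]
contact_force: [-0.0, -0.3, -0.2]
opening: 0.0006
grip_force: 0.0
```

Request:
carry_out(
  increments=[0, 0, 0, 0.033, 0, 0, 0, 0, 0.033, 0, 0, 0, 0, 0, 0, 0, 0, -0.01, 0, 0, 0, 0, -0.01, 0, 0, 0, 0, -0.008, 0, 0, 0, 0, -0.008, 0, 0, 0, 0, -0.008, 0, 0, 0, 0, -0.008, 0, 0, 0, 0, -0.008, 0, 0, 0, 0, -0.008, 0, 0, 0, 0, -0.008, 0, 0, 0, 0, -0.008, 0, 0, 0, 0, -0.008, 0, 0, 0, 0, -0.008, 0, 0, 0, 0, -0.007, 0, 0, 0, 0, 0, 0, 0, 0, 0, 0, 0, 0],
)

```text
time: 8.38
position: [0.6122, 0.0235, 0.2206]
tool_rot: [[-0.97, 0.243, -0.0], [0.243, 0.97, -0.0], [0.0, -0.0, -1.0]]
contact_force: [0.7, -0.2, -0.1]
opening: 0.0008
grip_force: 0.0
```

```bash
python3 - <<'E'
from h import *
o=bot.get_obs(); p=np.array(o['position']); O=np.array([.582,-.0995]); d=p[:2]-O; print(p,o['contact_force'],'finger r',d@[.242,.97],'lat',d@[.97,-.242])
ims=[]
for n,(u,v),w in(('top',(205,120),(140,120)),('scene',(205,120),(140,150))):
    c=bot.camera(n); k=c['color'][v:v+w[1],u:u+w[0],::-1]; ims.append(cv2.resize(k,(400,int(400*w[1]/w[0])),interpolation=cv2.INTER_CUBIC))
    for x in blobs(c,(0,120,90),(8,255,255),(215,125,300,200),3): print(n,x[0],x[1][2:],onz(c,*x[0],.209))
h=min(i.shape[0] for i in ims); cv2.imwrite('pics/p4.png',np.hstack([i[:h] for i in ims]))
E
```

```text
[0.61223886 0.02348605 0.22055266] [ 0.65671536 -0.16249842 -0.11859768] finger r 0.12661427610989234 lat -0.0004309256328053311
```

View pics/p4.png

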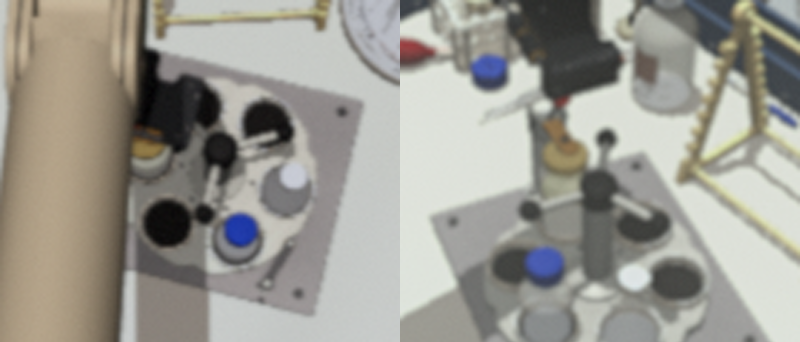

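The leaf is most of the way down over the lid (scene pane, (560,140)) with the finger at r≈127 mm. Pushing on gently to the stop.

Request:
carry_out(
  increments=[0, 0, -0.003, 0.002, 0, 0, 0, -0.003, 0.001, 0, 0, 0, -0.003, 0, 0, 0, 0, -0.001, 0, 0, 0, 0, 0, 0, 0],
)

```text
time: 8.9
position: [0.6098, 0.0138, 0.2176]
tool_rot: [[-0.97, 0.243, -0.0], [0.243, 0.97, -0.0], [0.0, -0.0, -1.0]]
contact_force: [0.6, 0.3, -0.1]
opening: 0.0005
grip_force: 0.0
```

Request:
carry_out(
  increments=[0, 0, -0.001, 0, 0, 0, 0, -0.001, 0, 0, 0, 0, -0.001, 0, 0, 0, 0, 0, 0, 0],
)

```text
time: 9.23
position: [0.6093, 0.0121, 0.2176]
tool_rot: [[-0.97, 0.242, 0.0], [0.242, 0.97, 0.001], [-0.0, 0.001, -1.0]]
contact_force: [1.1, 3.7, -0.3]
opening: 0.0006
grip_force: 1.2
```

Request:
carry_out(
  increments=[0, 0, -0.001, 0, 0, 0, 0, -0.001, 0, 0, 0, 0, 0, 0, 0],
)

```text
time: 9.48
position: [0.6091, 0.0116, 0.2177]
tool_rot: [[-0.971, 0.24, 0.001], [0.24, 0.971, 0.002], [-0.0, 0.003, -1.0]]
contact_force: [1.8, 7.3, -0.1]
opening: 0.0003
grip_force: 3.1
```

The force climbs while the position stalls, so the leaf is on its stop. I'll hold briefly, back off, lift, and hop over to the axis side of the ball.

Request:
carry_out(
  increments=[0, 0, 0, 0, 0, 0, 0, 0, 0, 0, 0, 0, 0.008, 0, 0, 0, 0, 0.008, 0, 0, 0, 0, 0, -0.033, 0, 0, 0, 0, -0.033, 0, 0, 0, 0, 0, 0, 0, 0, -0.028, 0, 0, 0, 0, -0.028, 0, 0, 0, 0, -0.028, 0, 0, 0, 0, 0, 0, 0, 0, 0, 0, 0, 0],
)

```text
time: 10.48
position: [0.5919, -0.0584, 0.2837]
tool_rot: [[-0.969, 0.246, 0.0], [0.246, 0.969, -0.001], [-0.0, -0.0, -1.0]]
contact_force: [0.8, 0.7, 0.0]
opening: 0.0005
grip_force: 0.0
```

```bash
python3 - <<'E'
from h import *
o=bot.get_obs(); p=np.array(o['position']); O=np.array([.582,-.0995]); d=p[:2]-O; print(p,o['contact_force'],'finger r',d@[.242,.97],'lat',d@[.97,-.242])
ims=[]
for n,(u,v),w in(('top',(205,120),(140,120)),('scene',(205,120),(140,150))):
    c=bot.camera(n); k=c['color'][v:v+w[1],u:u+w[0],::-1]; ims.append(cv2.resize(k,(400,int(400*w[1]/w[0])),interpolation=cv2.INTER_CUBIC))
    for x in blobs(c,(0,120,90),(8,255,255),(215,145,300,200),3): print(n,x[0],x[1][2:],onz(c,*x[0],.209))
h=min(i.shape[0] for i in ims); cv2.imwrite('pics/p5.png',np.hstack([i[:h] for i in ims]))
E
```

```text
[ 0.591925   -0.0584018   0.28371512] [0.81295204 0.65359238 0.01447455] finger r 0.04226710496605551 lat -0.00031851615904898364
scene [262.17647059 156.94117647] [ 5  5 17] [ 0.60509441 -0.0092982   0.209     ]
```

View pics/p5.png

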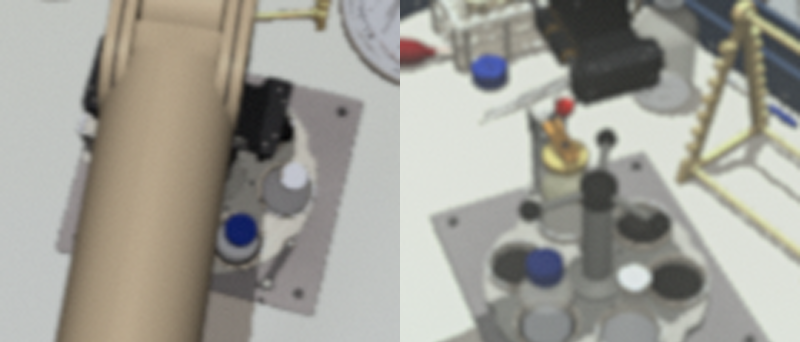

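The ball is at r≈93 mm, which matches leaf down (scene pane, (565,105)), and the leaf lies level over the lid. Now I'll descend on the axis side and push outward.

Request:
carry_out(
  increments=[0, 0, 0, 0.033, 0, 0, 0, 0, 0.033, 0, 0, 0, 0, 0, 0, 0, 0, 0.01, 0, 0, 0, 0, 0.01, 0, 0, 0, 0, 0.008, 0, 0, 0, 0, 0.008, 0, 0, 0, 0, 0.008, 0, 0, 0, 0, 0.008, 0, 0, 0, 0, 0.008, 0, 0, 0, 0, 0.008, 0, 0, 0, 0, 0.008, 0, 0, 0, 0, 0.008, 0, 0, 0, 0, 0.008, 0, 0, 0, 0, 0.008, 0, 0, 0, 0, 0.008, 0, 0, 0, 0, 0.006, 0, 0, 0, 0, 0, 0, 0, 0, 0, 0, 0, 0],
)

```text
time: 12.17
position: [0.6199, 0.0547, 0.2174]
tool_rot: [[-0.97, 0.241, -0.0], [0.241, 0.97, 0.0], [0.0, 0.0, -1.0]]
contact_force: [0.1, -0.0, 0.7]
opening: 0.0005
grip_force: 0.0
```

Request:
carry_out(
  increments=[0, 0, 0.002, 0, 0, 0, 0, 0.002, 0, 0, 0, 0, 0.001, 0, 0, 0, 0, 0, 0, 0],
)

```text
time: 12.5
position: [0.6211, 0.059, 0.2175]
tool_rot: [[-0.97, 0.242, 0.0], [0.242, 0.97, -0.0], [-0.0, -0.0, -1.0]]
contact_force: [0.7, 0.0, -0.1]
opening: 0.0001
grip_force: 0.3
```

Request:
carry_out(
  increments=[0, 0, 0.001, 0, 0, 0, 0, 0.001, 0, 0, 0, 0, 0, 0, 0],
)

```text
time: 12.75
position: [0.6215, 0.0611, 0.2175]
tool_rot: [[-0.97, 0.242, -0.0], [0.242, 0.97, 0.0], [0.0, 0.0, -1.0]]
contact_force: [0.6, -0.4, 0.1]
opening: 0.0005
grip_force: 0.4
```

Request:
carry_out(
  increments=[0, 0, 0.001, 0, 0, 0, 0, 0.001, 0, 0, 0, 0, 0.001, 0, 0, 0, 0, 0, 0, 0],
)

```text
time: 13.08
position: [0.6223, 0.0642, 0.2175]
tool_rot: [[-0.97, 0.242, 0.0], [0.242, 0.97, 0.0], [0.0, 0.0, -1.0]]
contact_force: [0.5, -0.8, -0.3]
opening: 0.0004
grip_force: 0.3
```

Request:
carry_out(
  increments=[0, 0, 0.001, 0, 0, 0, 0, 0.001, 0, 0, 0, 0, 0, 0, 0],
)

```text
time: 13.33
position: [0.6228, 0.066, 0.2175]
tool_rot: [[-0.97, 0.242, 0.0], [0.242, 0.97, 0.0], [-0.0, 0.0, -1.0]]
contact_force: [-0.6, -1.3, 0.4]
opening: 0.0006
grip_force: 0.5
```

Request:
carry_out(
  increments=[0, 0, 0.001, 0, 0, 0, 0, 0.001, 0, 0, 0, 0, 0, 0, 0],
)

```text
time: 13.58
position: [0.623, 0.0666, 0.2174]
tool_rot: [[-0.97, 0.243, -0.001], [0.243, 0.97, -0.001], [0.0, -0.002, -1.0]]
contact_force: [-1.7, -4.5, -0.9]
opening: 0.0002
grip_force: 2.0
```

```bash
python3 - <<'E'
from h import *
o=bot.get_obs(); p=np.array(o['position']); d=p[:2]-[.582,-.0995]; print(o['contact_force'],'r',d@[.242,.97])
for n in('top','scene'):
    c=bot.camera(n)
    for x in blobs(c,(0,120,90),(8,255,255),(215,130,270,170),3): print(n,x[0],x[1][2:],onz(c,*x[0],.209))
E
```

```text
[-1.67646491 -4.47146959 -0.89244064] r 0.1710183346810638
```

The finger has stalled with about 4.8 N, so the leaf is at its upper stop. Backing off 6 mm, lifting straight up, and clearing the view.

Request:
carry_out(
  increments=[0, 0, -0.004, 0, 0, 0, 0, -0.003, 0, 0, 0, 0, 0, 0, 0, 0, 0, 0, -0.03, 0, 0, 0, 0, -0.035, 0, 0, 0, 0, -0.035, 0, 0, 0.03, 0.02, 0, 0, 0, 0.03, 0.02, 0, 0, 0, 0.03, 0.02, 0, 0, 0, 0.03, 0.02, 0, 0, 0, 0.03, 0.02, 0, 0, 0, 0, 0, 0, 0, 0, 0, 0, 0, 0, 0, 0, 0, 0, 0],
)

```text
time: 14.85
position: [0.5004, 0.1942, 0.3178]
tool_rot: [[-0.97, 0.242, 0.001], [0.242, 0.97, 0.001], [-0.0, 0.001, -1.0]]
contact_force: [-0.4, -0.6, 0.8]
opening: 0.0009
grip_force: 0.0
```

```bash
python3 - <<'E'
from h import *
o=bot.get_obs(); print(o['position'],o['contact_force'],o['time'])
ims=[]
for n,(u,v),w in(('top',(205,120),(140,120)),('scene',(205,120),(140,150))):
    c=bot.camera(n); k=c['color'][v:v+w[1],u:u+w[0],::-1]; ims.append(cv2.resize(k,(400,int(400*w[1]/w[0])),interpolation=cv2.INTER_CUBIC))
    for x in blobs(c,(0,120,90),(8,255,255),(215,132,270,170),3): print(n,'red',x[0],x[1][2:],onz(c,*x[0],.209))
    for x in blobs(c,(20,60,120),(35,255,255),(225,140,290,190)): print(n,'yel',x[0],x[1][2:],onz(c,*x[0],.144))
h=min(i.shape[0] for i in ims); cv2.imwrite('pics/p6.png',np.hstack([i[:h] for i in ims]))
E
```

```text
[0.50036477 0.1942213  0.31783506] [-0.36984191 -0.58639753  0.80176495] 14.85
top red [224.6  155.56] [ 6  6 25] [0.62723032 0.08572118 0.209     ]
top yel [255.32460733 168.06282723] [ 16  15 191] [ 0.60220276 -0.01010391  0.144     ]
scene red [250.64705882 138.        ] [ 5  5 17] [0.62859246 0.08556364 0.209     ]
scene yel [262.09202454 174.17791411] [ 16  13 163] [ 0.59960422 -0.01578662  0.144     ]
```

View pics/p6.png

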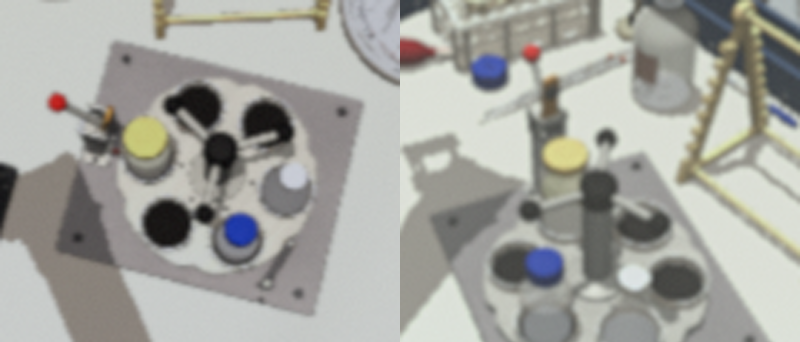

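The ball is back at its starting pixel (top (224.6,155.6)). The lid is unchanged at (255.3,168.1), the leaf is up, and the arm is clear.

```bash
python3 -c "
from station import bot
print(bot.hand_in())"
```

```text
the job is handed in; nothing more can be done
None
```

I turned the table 60° so the yellow-lidded jar sits in its detent under the gauge, flipped the leaf down to its stop and fully up again, and handed the job in at about 15 s; no verdict was returned.

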